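Refit the cooker knob and hold it pressed in

ROBOT

A 6-joint arm with a two-finger parallel gripper is mounted at the origin on a cart in front of the work surface, level with it; the furniture and walls round the work are solid. World frame = base frame: x ahead of the robot, y to its left, z up, the work surface at z = 0. Lengths are in mm, angles in rad, forces in N, time in s.
With the tool pointing down it reaches from about 300 to 775 mm from the base axis. Payload 14.6 kg.
Tool frame: the origin (TCP) lies midway between the tips of the shut fingers; the grasp point (between the pads) lies 19 mm behind it; z points along the fingers, y is the line along which they close (so a half turn about z gives the same grasp; the last joint's range is limited). The gripper opens to 94 mm and grips with 3 to 60 N. Pads are 16 mm wide; open, the fingers measure 119 mm over their backs; the gripper's body (75 mm by 177 mm) begins 78 mm behind the grasp point.
Start: joints at [-1.206, 0.3, 1.521, -0, 1.321, -0.067], TCP at [230.17, -499.511, 205.446] pointing down, gripper open.
Joint ranges: [-3.03, 3.03], [-0.79, 2.21], [0.23, 2.52], [-1.04, 4.18], [0, 3.07], [-2.55, 2.55]. Speed limits (rad/s): [2.22, 2.22, 2.57, 3.14, 3.14, 3.14].

INTERFACE

Orientations are given as [roll, pitch, yaw] about the fixed x, y, z axes, in that order (R = Rz(yaw) Ry(pitch) Rx(roll)).
In Python, from cell import manip gives the robot as it stands.
- The arm moves only by the shell command python3 -m creep 'ROWS' [OPENING] [FORCE]. ROWS is text: rows parted by semicolons, each of 6 numbers parted by spaces: the shift along the tool's x, y, z normalised to -1 to 1, where 1 is 4 cm, then the turn, a rotation vector about the tool's x, y, z normalised to -1 to 1, where 1 is pi rad. In form: dx dy dz ax ay az; .... A call has 1 to 20 rows; each row shifts and turns the commanded pose from where the row before left it, along the tool's axes as they then stand; what a row does not reach is not made up. A row lasts 1/8 s, in which the tool goes at most 62.5 mm and 10.7 degrees, less where a joint would pass 70% of its speed; a pose out of reach is approached as far as the arm can. A call with a number of a shift or a turn outside -1 to 1 is refused whole. A call with a gripper value outside its range is refused whole. OPENING is the closure, from 0 (fully open) to 1 (shut), set as the call begins (- or left out, the last holds). The fingers move at their own pace and stop on an object; FORCE is the grip in N (left out, the last holds). Time passes only in rows, so rows that do not move let the fingers close. It gives the time, the measured TCP pose, the force, the opening and the grip force at its end, in the units of the state.
- manip.read_state(): the state, without advancing time (a new reading comes with each control period).
- manip.camera(name): name is "scene" or "top" or "wrist"; returns a dict with "color" (400x640x3 uint8, red, green, blue), "range_z" (400x640 float32, mm along the optical axis (not along the pixel's ray), 0 where there is no reading), "camera_matrix" (3x3 intrinsics, pixels), "T" (4x4, takes a point from camera to world coordinates). Camera axes: x right, y down, z forward; pixel columns grow to the right and rows downward; lengths in mm; the calibration is good to about 2 mm. A picture is of the moment at which its call begins.
- manip.sign_off(): hands the job in; it is judged then, once.
The state is a dict: "clock": time; "joints": joint angles; "qd": joint speeds; "effort": joint torques, N m; "eef_pos": TCP position; "eef_rot": TCP orientation; "wrist_force": force on the tool from outside, world axes, zero at the start; "moment": the same for the moment, N m; "finger_gap": finger opening in mm; "finger_force": force on a finger pad.
Only numpy, scipy, OpenCV 4.12 (cv2) and the standard library are available. Lean on these libraries where they do the work, as an engineer would, in place of code of your own. Each camera call takes 0.05 s, during which the arm holds its last target. There are 200 camera calls.

TASK

Get the tabletop gas cooker ready for its ignition test: first take the green turner off the pan support and stand it, handle down, in the steel utensil pot, and let go. Then refit the loose black knob: turn it so that the flat in its socket matches the flat on the valve spindle (its white pointer towards the white off dot), push it fully home, press it all the way in against the valve spring and keep it there; finish with the gripper still pressing the knob down. Keep the pot upright and leave the spice jars and the bowl where they stand.

Things in the scene. Friction and masses are not known exactly. Their poses are not given: they have to be found in the camera images.
- cooker: white and steel tabletop gas cooker, fixed, 290 mm deep, 315 wide (y -130 to +185), steel deck 60 mm up. Origin on the worktop under the deck; x to its rear, y to its left, z up. White cartridge housing, 90 mm high, at y 100 to 182. In front on the deck at x -108, y -12 the bare valve spindle in a round black bezel (64 mm) with a white off dot on its +x side
- ring_centre (a point): centre of the round black pan support over the burner, at its top, 96 mm above the worktop (cooker x +35, y 0); ring of 9 mm bar, radius 72 mm to the bar's middle, five fingers inward, five short legs out to radius 84; outside it there is free space of 30 mm over the deck
- spindle_tip (a point): centre of the valve spindle's top, 81.5 mm above the worktop, 21.5 above the deck; axes as the cooker's. Upright steel D-shaft, 12 mm diameter, flat 2 mm from the axis on the -x side (cooker's front; the off dot is on the far side), tip chamfered 1.3 mm; brass collar, 16 mm across, from 16.5 mm below the tip down. It slides down but does not turn
- spindle (a joint): how far the spindle is pressed down into the valve, 0 to 6 mm stop (value in m); a spring pushes it up with 4 N at 0 and 9 N at 6 mm
- knob: loose black cooker knob, 40 g, socket down. Origin: centre of its underside; z up, x to its white pointer. Round skirt 45 mm across, 14 high; on it a bar grip along x, 41 long, 12 wide (y), from 15 to 34 mm high. D-socket below: 13.4 mm diameter, flat 2.6 mm from the axis on the -x side, closed 13.5 mm up: fits with x along the cooker's x (13 degrees); home: underside 13.5 below the tip
- knob_pointer (a point): outer end of the white pointer on top of the knob's bar, at x = 20.5, z = 34 mm of the knob
- turner: green slotted turner, 314 mm long, 60 g, lying flat on the pan support, handle to the front right, past the ring. Origin on its underside 200 mm from the handle end; x from handle end to blade end, z out of its flat top. Handle 12 mm thick and wide, x -200 to -12; blade 56 wide, 10 thick, on to x +114; balances near x -20. Can be gripped across y near x -100, outside the ring
- turner_handle_end (a point): end of the turner's handle, on its centre line
- turner_blade_end (a point): far end of the turner's blade, on its centre line
- utensil_pot: loose perforated steel utensil pot, round, upright, 120 mm outer, about 105 mm inner diameter, 178 mm high, floor 2 mm, empty, 0.34 kg; origin at the centre of its underside
- pot_mouth (a point): centre of the utensil pot's mouth, 178 mm above the worktop
- pepper_jar: spice jar, 44 mm across, 105 mm high, behind the cooker's left side; leave it alone; origin under its centre
- paprika_jar: spice jar with green cap, 46 mm across, 106 mm high, on the right, beyond the knob; leave it alone; origin under its centre
- bowl: white bowl, 140 mm across, 65 mm high, leave it alone; origin under its centre
Not all that is in view belongs to the job. Several things have the shape of the knob; the one meant has the colours described above. What is shaped like the utensil_pot but red is not meant.

How it is judged (in metres and radians):
On the way, in this order (a step that is already met when the one before it is completed fails the run):
1. the turner stands handle down in the utensil pot and is let go (horizontal distance between turner_handle_end and utensil_pot below 0.062 m and height (world z) of turner_handle_end below 0.03 m and height (world z) of turner_blade_end above 0.24 m and contact force between the fingers and turner below 0.1 N and linear speed of turner below 0.05 m/s), for 0.2 s.
2. the knob is fully home on the spindle, pointer to the off dot within 16 degrees (horizontal distance between knob and spindle_tip below 0.003 m and z of knob in the frame of spindle_tip below -0.011 m and x of knob_pointer in the frame of spindle_tip above 0.015 m and angle between knob's own z axis and vertical below 0.12 rad and angle between the x axis of knob and the x axis of spindle_tip, either way round below 0.28 rad), for 0.2 s.
At the end, for the whole second after the job is handed in: gripper keeps the knob pressed (over 2 N): spindle in 4.5 of 6 mm or more; knob upright to 7 degrees, on axis to 3 mm, home to 2.5 mm, pointer to the off dot within 16 degrees; turner at rest in the upright pot, handle end below 30 mm, blade end above 240 mm (all of step 2 and value of joint spindle above 0.0045 m and contact force between the fingers and knob above 2 N and horizontal distance between turner_handle_end and utensil_pot below 0.062 m and height (world z) of turner_handle_end below 0.03 m and height (world z) of turner_blade_end above 0.24 m and linear speed of turner below 0.05 m/s and angle between utensil_pot's own z axis and vertical below 0.1 rad); the arm keeps its last pose, push and grip.
It fails at once if a spice jar or the bowl is pushed more than 3 cm (distance of any of pepper_jar, paprika_jar, bowl from where it was at the start of the episode above 0.03 m).
It fails at once if the utensil pot is knocked over (angle between utensil_pot's own z axis and vertical above 0.5 rad).
It also fails if it takes over 61 s, if anything falls off the work surface, if the arm or the gripper's body presses on something with over 40 N, if the wrist force passes 120 N, or if a joint passes its speed limit or range.

## Working session

There is one attempt and no reset: what is moved stays moved. The work goes in short steps, Python scripts to look and compute and a shell command to move; the robot and the scene stay as the last step left them, time stands still between calls to the robot, and variables do not carry over. Pictures are saved under pics/ and viewed, at most 13 in all, crops included, and the job is handed in when it is done.

```bash
ls; mkdir -p pics
python3 - <<'E'
from cell import manip
import cv2,numpy as np
print(manip.read_state())
for n in("scene","top"):
    c=manip.camera(n); np.savez(f"pics/{n}0.npz",**c)
    cv2.imwrite(f"pics/{n}0.png",c["color"][:,:,::-1]); print(n,c["camera_matrix"],c["T"])
E
```

```text
pics
{'clock': 0.0, 'joints': array([-1.20557668e+00,  3.00484723e-01,  1.52158780e+00,  6.91121591e-06,
        1.32068391e+00, -6.66143706e-02]), 'qd': array([ 1.01461891e-05,  1.17671813e-03,  5.33095811e-05, -1.61890084e-03,
       -4.29145260e-04, -6.46817653e-04]), 'effort': array([ 6.57914079e-04, -5.31807339e+01, -3.52734125e+01,  7.08531705e-02,
        2.44307349e-02, -1.10035855e-04]), 'eef_pos': array([ 230.09354952, -499.26856121,  204.87601056]), 'eef_rot': array([-3.14043190e+00, -8.41464373e-05,  4.31832253e-01]), 'wrist_force': array([ 0.1443688 , -0.13364669, -0.51352815]), 'moment': array([0.01863819, 0.00507332, 0.06150877]), 'finger_force': 0.0, 'finger_gap': 93.96886463267953}
scene [[442.11132057   0.         316.94477395]
 [  0.         442.11132057 201.04464166]
 [  0.           0.           1.        ]] [[ 8.86882282e-01 -2.08347021e-01  4.12348562e-01  4.56395370e+00]
 [-4.61970858e-01 -3.90724335e-01  7.96189312e-01 -1.07327120e+03]
 [-4.76905381e-03 -8.96619213e-01 -4.42776742e-01  7.31041689e+02]
 [ 0.00000000e+00  0.00000000e+00  0.00000000e+00  1.00000000e+00]]
top [[405.89295901   0.         318.2480152 ]
 [  0.         405.89295901 198.2201794 ]
 [  0.           0.           1.        ]] [[ 1.14931859e-02 -9.94907888e-01  1.00130920e-01  4.41670364e+02]
 [-9.99855217e-01 -1.26911198e-02 -1.13348929e-02 -4.67986406e+00]
 [ 1.25479479e-02 -9.99861489e-02 -9.94909704e-01  1.43229218e+03]
 [ 0.00000000e+00  0.00000000e+00  0.00000000e+00  1.00000000e+00]]
```

View pics/scene0.png

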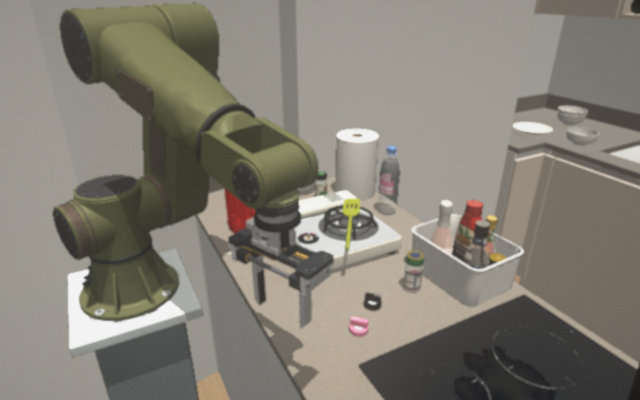

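View pics/top0.png

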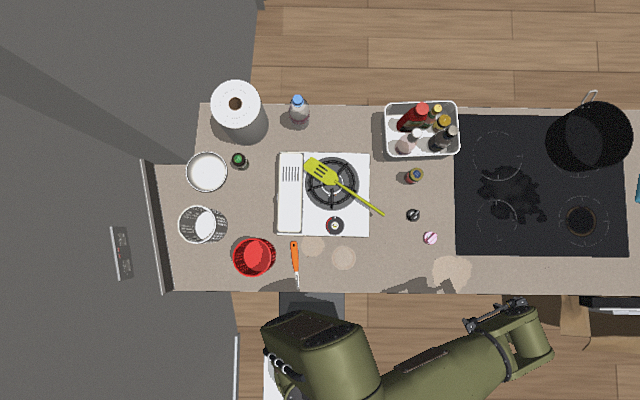

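The top view shows the cooker deck at about (278–369, 152–236) and the spindle bezel at (335,226). The turner runs from its blade at (307,163) to its handle end at (383,215). The black knob is at (413,215), with a pink decoy at (430,238). The steel pot is at (203,225), the red pot at (254,257), the bowl at (207,172), the pepper jar at (239,160) and the paprika jar at (413,177).

```bash
cat > h.py <<'E'
import numpy as np,cv2
from cell import manip
def load(n): return dict(np.load(f"pics/{n}.npz"))
def cloud(c):
    K=c["camera_matrix"];z=c["range_z"].astype(float);v,u=np.mgrid[:z.shape[0],:z.shape[1]]
    P=np.stack([(u-K[0,2])/K[0,0]*z,(v-K[1,2])/K[1,1]*z,z],-1)
    P=P@c["T"][:3,:3].T+c["T"][:3,3]; P[z<=0]=np.nan; return P
def ray(c,u,v,h):
    K=c["camera_matrix"];d=c["T"][:3,:3]@np.array([(u-K[0,2])/K[0,0],(v-K[1,2])/K[1,1],1]);o=c["T"][:3,3]
    return o+d*(h-o[2])/d[2]
E
python3 - <<'E'
from h import *
c=load("top0");P=cloud(c);I=c["color"]
hsv=cv2.cvtColor(I,cv2.COLOR_RGB2HSV)
m=(hsv[...,0]>24)&(hsv[...,0]<45)&(hsv[...,1]>130)&(hsv[...,2]>90)
m[:140]=0;m[230:]=0;m[:,:295]=0;m[:,395:]=0
T=P[m];T=T[np.isfinite(T).all(1)]
print("turner n",len(T),"z",np.percentile(T[:,2],[5,25,50,75,95]))
(vx,vy,x0,y0)=cv2.fitLine(T[:,:2].astype(np.float32),cv2.DIST_HUBER,0,.01,.01).ravel()
t=(T[:,:2]-[x0,y0])@[vx,vy];print("line",vx,vy,x0,y0,t.min(),t.max(),[x0+vx*t.min(),y0+vy*t.min()],[x0+vx*t.max(),y0+vy*t.max()])
for lo in np.arange(t.min(),t.max(),30):
    s=(t>=lo)&(t<lo+30);print(round(lo),T[s].mean(0).round(),s.sum())
# pot rim, red
def region(u0,v0,u1,v1,zlo,zhi):
    q=P[v0:v1,u0:u1].reshape(-1,3);return q[(q[:,2]>zlo)&(q[:,2]<zhi)]
for n,r in dict(pot=(170,200,235,250,165,190),red=(228,232,280,282,165,190),bowl=(180,145,232,196,55,75),pepper=(228,148,252,172,90,115),paprika=(400,165,428,188,90,115),knob=(402,205,424,225,5,45),housing=(275,148,304,240,80,98),deck=(304,148,375,240,52,68)).items():
    q=region(*r);(cx,cy),rr=cv2.minEnclosingCircle(q[:,:2].astype(np.float32));print(n,len(q),round(cx),round(cy),round(rr),q[:,2].mean().round(1),q.min(0).round(),q.max(0).round())
    if n in("housing","deck"): print(cv2.minAreaRect(q[:,:2].astype(np.float32)))
print("bezel",ray(c,335,226,65))
crop=np.hstack([cv2.resize(I[140:240,270:400],None,fx=4,fy=4,interpolation=cv2.INTER_CUBIC),cv2.resize(I[195:245,397:442],(360,400),interpolation=cv2.INTER_CUBIC)[:,:280]])
cv2.imwrite("pics/crop0.png",crop[:,:800,::-1])
E
```

```text
turner n 648 z [ 95.67968336  99.52046536 102.11720553 104.95500506 109.15804382]
line 0.56041443 0.8282123 618.8526 -94.682556 -168.845409517611 147.7023540765838 [np.float64(524.2291955772623), np.float64(-234.52240462612676)] [np.float64(701.6271311810452), np.float64(27.64635330572588)]
-169 [ 532. -222.  108.] 27
-139 [ 549. -197.  106.] 26
-109 [ 566. -173.  107.] 24
-79 [ 573. -139.  102.] 27
-49 [ 601. -124.  104.] 30
-19 [617. -98. 105.] 26
11 [637. -70. 103.] 80
41 [651. -49. 101.] 134
71 [667. -23.  99.] 102
101 [684.   2. 101.] 135
131 [694.  20.  98.] 37
pot 245 483 354 60 176.6 [425. 295. 165.] [542. 412. 185.]
red 220 384 182 60 177.3 [327. 123. 165.] [440. 241. 184.]
bowl 225 684 375 91 62.5 [599. 293.  55.] [758. 451.  74.]
pepper 152 702 248 23 103.6 [681. 226.  90.] [724. 268. 111.]
paprika 156 660 -345 23 104.2 [ 638. -367.   90.] [ 681. -322.  111.]
knob 143 535 -350 38 18.9 [ 505. -388.    5.] [ 558. -317.   39.]
housing 1878 597 74 137 88.8 [464.  35.  80.] [731. 116.  98.]
((597.0493774414062, 75.29515075683594), (81.39933013916016, 267.35333251953125), 89.72760772705078)
deck 4248 597 -78 180 60.3 [ 450. -194.   52.] [741.  31.  68.]
((595.8717041015625, -81.70232391357422), (224.76637268066406, 290.8497619628906), 89.9687728881836)
bezel [486.0696574  -77.69803533  65.        ]
```

View pics/crop0.png

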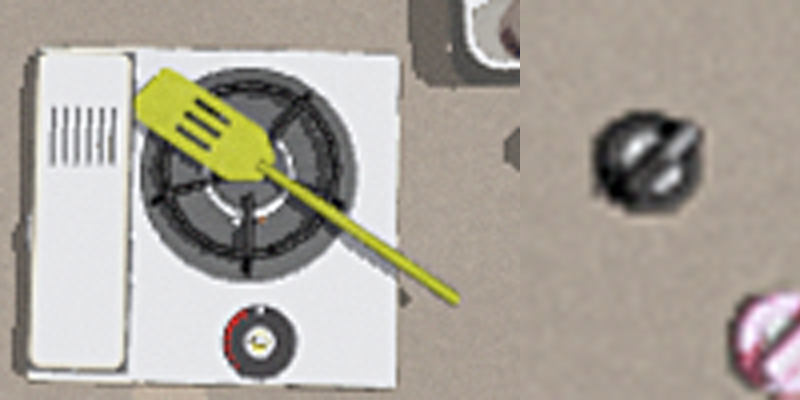

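The view confirms that the cooker is aligned with the world axes, with its origin near (596,-65) and so the spindle near (488,-77). The turner axis has an azimuth of about 56°. The knob's pointer seems to face right-forward, at an azimuth of about -55°. I'll move above the handle next.

```bash
cat >> h.py <<'E'
from scipy.spatial.transform import Rotation as R
def go(p,rot=None,s=None):
    """total tool-frame shift (units of 40mm) and rotvec (units of pi) to world target"""
    s=s or manip.read_state(); A=R.from_euler("xyz",s["eef_rot"])
    d=A.inv().apply(np.array(p)-s["eef_pos"])/40
    w=(A.inv()*rot).as_rotvec()/np.pi if rot is not None else np.zeros(3)
    print("shift",d.round(3),"turn",w.round(4)); return d,w
def down(az): # tool z down, tool x at azimuth deg
    a=np.radians(az);x=np.array([np.cos(a),np.sin(a),0]);z=np.array([0,0,-1.]);return R.from_matrix(np.stack([x,np.cross(z,x),z],1))
def shot(cam,name):
    c=manip.camera(cam);np.savez(f"pics/{name}.npz",**c);cv2.imwrite(f"pics/{name}.png",c["color"][:,:,::-1]);return c
E
python3 -m creep '.888 -.325 0 0 0 0;.888 -.325 0 0 0 0;.888 -.325 0 0 0 0;.888 -.325 0 0 0 0;.888 -.325 0 0 0 0;.888 -.325 0 0 0 0;.888 -.325 0 0 0 0;.888 -.325 0 0 0 0;.888 -.325 0 0 0 0;.888 -.325 0 0 0 0;.888 -.325 0 0 0 0;.888 -.325 0 0 0 0;.888 -.325 0 0 0 0;0 0 0 0 0 -.0435;0 0 0 0 0 -.0435;0 0 0 0 0 -.0435;0 0 0 0 0 -.0435;0 0 0 0 0 0' 0
python3 - <<'E'
from h import *
s=manip.read_state();print(s["joints"].round(3),s["eef_pos"],s["eef_rot"])
go([579,-152,83],down(56))
c=shot("wrist","w1");P=cloud(c);I=c["color"];hsv=cv2.cvtColor(I,cv2.COLOR_RGB2HSV)
m=(hsv[...,0]>24)&(hsv[...,0]<45)&(hsv[...,1]>130)&(hsv[...,2]>60)&np.isfinite(P[...,2])
T=P[m];T=T[(T[:,2]>90)&(T[:,2]<120)];print(len(T),np.median(T[:,2]))
T=T[T[:,0]<615]
vx,vy,x0,y0=cv2.fitLine(T[:,:2].astype(np.float32),cv2.DIST_HUBER,0,.01,.01).ravel();print("az",np.degrees(np.arctan2(vy,vx)));t=(T[:,:2]-[x0,y0])@[vx,vy]
print([x0+vx*t.min(),y0+vy*t.min()],[x0+vx*t.max(),y0+vy*t.max()])
E
```

```text
clock: 2.35
eef_pos: [578.7, -152.7, 205.1]
eef_rot: [-3.141, 0.0, 0.978]
wrist_force: [0.3, -0.8, -0.4]
finger_gap: 93.9
finger_force: 0.0
[-0.319  0.409  1.374  0.     1.358  0.274] [ 578.71426532 -152.74383154  205.10639358] [-3.14098311e+00  1.55288218e-04  9.77586045e-01]
shift [ 2.000e-02 -3.000e-03  3.053e+00] turn [-0.0002  0.      0.0001]
6165 102.01825241464758
az 56.104725
[np.float64(527.0045959640202), np.float64(-235.1375188745812)] [np.float64(617.4376082120747), np.float64(-100.53501178566748)]
```

View pics/w1.png

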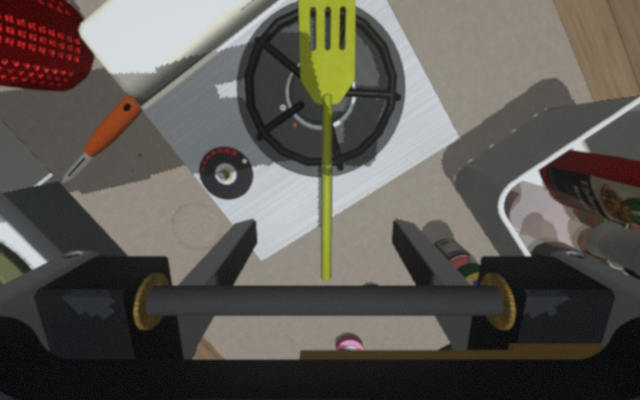

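The wrist view shows the handle running down column 326 to its end at (326,280). It is almost centred between the finger tips at columns 255 and 395, and clear of the ring legs. Next I'll descend and grip.

```bash
python3 -m creep '0 .015 .6 0 0 0;0 .015 .6 0 0 0;0 .015 .6 0 0 0;0 .015 .6 0 0 0;0 0 .3 0 0 0;0 0 .33 0 0 0;0 0 0 0 0 0' 
python3 -m creep '0 0 0 0 0 0;0 0 0 0 0 0;0 0 0 0 0 0;0 0 0 0 0 0;0 0 0 0 0 0;0 0 0 0 0 0;0 0 0 0 0 0' 1 60
python3 -m creep '0 0 -.5 0 0 0;0 0 -.8 0 0 0;0 0 -1 0 0 0;0 0 -1 0 0 0;0 0 -1 0 0 0;0 0 -1 0 0 0'
python3 - <<'E'
from h import *
s=manip.read_state();print(s["joints"].round(3))
E
```

```text
clock: 3.28
eef_pos: [580.6, -154.0, 83.7]
eef_rot: [-3.141, 0.0, 0.978]
wrist_force: [-0.5, -0.1, -0.3]
finger_gap: 94.0
finger_force: 0.0
clock: 4.15
eef_pos: [580.8, -154.1, 84.2]
eef_rot: [-3.142, -0.0, 0.978]
wrist_force: [0.5, 0.4, 0.4]
finger_gap: 27.7
finger_force: 0.0
clock: 4.9
eef_pos: [580.6, -154.1, 297.6]
eef_rot: [3.142, -0.0, 0.978]
wrist_force: [0.3, 0.1, -0.0]
finger_gap: 0.6
finger_force: 0.0
[-0.32   0.369  1.219 -0.     1.553  0.272]
```

I lifted too early, because the fingers need about 1.3 s to close. I'll check the turner is undisturbed and redo it.

```bash
python3 -m creep '0 0 1 0 0 0;0 0 1 0 0 0;0 0 0 0 0 0;0 0 0 0 0 0' .5
cat > t.py <<'E'
from h import *
c=shot("wrist","w2");P=cloud(c);I=c["color"];hsv=cv2.cvtColor(I,cv2.COLOR_RGB2HSV)
m=(hsv[...,0]>24)&(hsv[...,0]<45)&(hsv[...,1]>130)&(hsv[...,2]>60)&np.isfinite(P[...,2])
T=P[m];T=T[(T[:,2]>80)&(T[:,2]<130)];print(len(T),np.median(T[:,2]))
T=T[T[:,0]<615]
vx,vy,x0,y0=cv2.fitLine(T[:,:2].astype(np.float32),cv2.DIST_HUBER,0,.01,.01).ravel();print("az",np.degrees(np.arctan2(vy,vx)));t=(T[:,:2]-[x0,y0])@[vx,vy]
print([x0+vx*t.min(),y0+vy*t.min()],[x0+vx*t.max(),y0+vy*t.max()],T[:,2].min(),T[:,2].max(), manip.read_state()["finger_gap"])
E
python3 t.py
```

```text
clock: 5.4
eef_pos: [581.4, -154.3, 218.1]
eef_rot: [3.14, -0.001, 0.978]
wrist_force: [-0.7, 0.4, 0.2]
finger_gap: 36.7
finger_force: 0.0
5839 101.91616141971326
az 56.02363
[np.float64(526.8126713359252), np.float64(-235.4851390085458)] [np.float64(617.041742866246), np.float64(-101.59594247523712)] 102.39895450794239 110.17159697614449 41.29315998788184
```

The turner hasn't moved. I'll descend with the fingers at about 47 mm, close, and confirm the grip before lifting.

```bash
python3 -m creep '0 0 1 0 0 0;0 0 1 0 0 0;0 0 .8 0 0 0;0 0 .55 0 0 0;0 0 0 0 0 0' 
python3 -m creep '0 0 0 0 0 0;0 0 0 0 0 0;0 0 0 0 0 0;0 0 0 0 0 0;0 0 0 0 0 0;0 0 0 0 0 0;0 0 0 0 0 0' 1 60
```

```text
clock: 6.08
eef_pos: [580.9, -154.1, 82.3]
eef_rot: [-3.141, 0.0, 0.978]
wrist_force: [0.1, 0.1, 0.5]
finger_gap: 46.9
finger_force: 0.0
clock: 6.95
eef_pos: [580.8, -154.2, 82.3]
eef_rot: [3.142, 0.0, 0.978]
wrist_force: [0.1, 0.8, 0.7]
finger_gap: 9.6
finger_force: 60.0
```

```bash
python3 -m creep '0 0 -.3 0 0 0;0 0 -.7 0 0 0;0 0 -1 0 0 0;0 0 -1 0 0 0;0 0 -1 0 0 0;0 0 -1 0 0 0;0 0 -.8 0 0 0;0 0 0 0 .05 0;0 0 0 0 .05 0;0 0 0 0 .05 0;0 0 0 0 0 0'
python3 - <<'E'
from h import *
s=manip.read_state();print(s["joints"].round(3),s["eef_rot"])
a=np.radians(105)
for az,t in ((105,0),(105,15),(90,0)):
  a=np.radians(az);t=np.radians(t);z=np.array([np.cos(a)*np.cos(t),np.sin(a)*np.cos(t),-np.sin(t)]);x=np.array([np.cos(a)*np.sin(t),np.sin(a)*np.sin(t),np.cos(t)])
  go(np.array([483,354,260])+19*z,R.from_matrix(np.stack([x,np.cross(z,x),z],1)))
E
```

```text
clock: 8.32
eef_pos: [579.9, -155.5, 314.2]
eef_rot: [-3.141, -0.471, 0.975]
wrist_force: [-0.6, -0.3, 0.3]
finger_gap: 9.5
finger_force: 60.0
[-0.53   0.305  1.332  0.472  1.483  0.028] [-3.14055097 -0.47104183  0.97546507]
shift [ 7.849 -9.501  5.528] turn [ 0.2438  0.3274 -0.1498]
shift [ 7.784 -9.489  5.633] turn [ 0.2177  0.2497 -0.1767]
shift [ 7.923 -9.408  5.565] turn [ 0.1695  0.3392 -0.1042]
```

```bash
python3 -m creep '.3 -.37 .1 0 0 0;.62 -.74 .21 0 0 0;.62 -.74 .21 0 0 0;.62 -.74 .21 0 0 0;.62 -.74 .21 0 0 0;.62 -.74 .21 0 0 0;.62 -.74 .21 0 0 0;.62 -.74 .21 0 0 0;.31 -.37 .1 0 0 0;0 0 0 .0305 .041 -.0187;0 0 0 .0305 .041 -.0187;0 0 0 .0305 .041 -.0187;0 0 0 .0305 .041 -.0187;0 0 0 .0305 .041 -.0187;0 0 0 .0305 .041 -.0187;0 0 0 .0305 .041 -.0187;0 0 0 .0305 .041 -.0187;0 0 0 0 0 0'
python3 - <<'E'
from h import *
s=manip.read_state();print(s["joints"].round(3),s["eef_rot"])
A=R.from_euler("xyz",s["eef_rot"]).as_matrix();print(A.round(3))
shot("scene","s2");shot("top","t2")
c=load("t2");P=cloud(c);I=c["color"];hsv=cv2.cvtColor(I,cv2.COLOR_RGB2HSV)
q=P.reshape(-1,3);q=q[np.isfinite(q).all(1)]
from scipy.optimize import least_squares
q=cloud(load("top0"))[195:255,165:240].reshape(-1,3);q=q[(q[:,2]>168)&(q[:,2]<186)]
r=least_squares(lambda p:np.hypot(q[:,0]-p[0],q[:,1]-p[1])-57,[483,354],loss="soft_l1").x;print("pot",r)
cv2.imwrite("pics/st.png",np.vstack([load("scene2" if 0 else "s2")["color"][100:340,100:500],c["color"][100:340,130:530]])[:,:,::-1])
E
```

```text
clock: 10.58
eef_pos: [499.4, 151.4, 342.9]
eef_rot: [-1.407, -1.566, 0.105]
wrist_force: [0.4, 0.2, -0.0]
finger_gap: 9.6
finger_force: 60.0
[-0.252  0.508  1.559  1.305  2.024 -0.553] [-1.40728165 -1.56637912  0.10501646]
[[ 0.004  0.964 -0.265]
 [ 0.     0.265  0.964]
 [ 1.    -0.004  0.001]]
pot [482.72927127 353.13417693]
```

View pics/st.png

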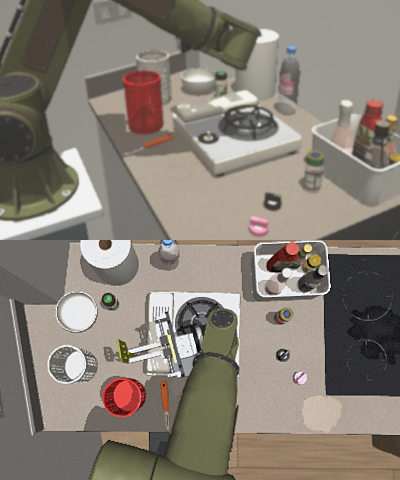

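The composite shows the turner held vertically in the gripper, with the blade edge-on near (124,350). The steel pot is to the left of it at (72,362), and nothing is in the way. Next I'll move over the pot and check verticality.

```bash
python3 -m creep '0 .1 .5 0 0 0;0 .16 .95 0 0 0;0 .17 1 0 0 0;0 .17 1 0 0 0;0 .17 1 0 0 0;0 .17 .99 0 0 0;0 0 0 0 0 0;0 0 0 0 0 0'
python3 - <<'E'
from h import *
s=manip.read_state();print(s["joints"].round(3),s["eef_pos"])
c=shot("top","t3");P=cloud(c);I=c["color"];hsv=cv2.cvtColor(I,cv2.COLOR_RGB2HSV)
m=(hsv[...,0]>22)&(hsv[...,0]<48)&(hsv[...,1]>110)&(hsv[...,2]>50)&(P[...,2]>200)
T=P[m];T=T[np.hypot(T[:,0]-483,T[:,1]-353)<150];print(len(T))
for lo in range(300,620,40):
  k=(T[:,2]>=lo)&(T[:,2]<lo+40)
  if k.any(): print(lo,k.sum(),T[k].mean(0).round(),T[k].min(0).round(),T[k].max(0).round())
E
```

```text
clock: 11.68
eef_pos: [478.7, 369.6, 345.7]
eef_rot: [1.288, -1.569, -2.594]
wrist_force: [-0.2, -0.0, -0.2]
finger_gap: 9.7
finger_force: 60.0
[ 0.129  0.462  1.622  1.505  1.689 -0.519] [478.67819502 369.59007277 345.71697394]
453
300 3 [487. 345. 315.] [486. 345. 303.] [487. 346. 327.]
340 30 [495. 297. 364.] [465. 234. 341.] [533. 346. 379.]
380 18 [482. 346. 399.] [478. 343. 383.] [486. 347. 420.]
420 47 [483. 348. 448.] [464. 345. 420.] [502. 353. 460.]
460 127 [482. 349. 479.] [458. 344. 460.] [506. 355. 499.]
500 118 [481. 349. 522.] [458. 344. 500.] [506. 355. 540.]
540 110 [481. 350. 552.] [457. 344. 540.] [505. 356. 564.]
```

The turner stands vertical over the pot, with the blade centred at (482,350). I'll yaw slightly away from the red pot and lower the turner into the mouth.

```bash
python3 -m creep '0 0 0 .034 0 0;0 0 0 .034 0 0;-.5 0 0 0 0 0;-.6 0 0 0 0 0;-.6 0 0 0 0 0;-.6 0 0 0 0 0;-.5 0 0 0 0 0;-.4 0 0 0 0 0;-.3 0 0 0 0 0;0 0 0 0 0 0;0 0 0 0 0 0'
python3 - <<'E'
from h import *
s=manip.read_state();print(s["joints"].round(3),s["eef_pos"],s["wrist_force"],s["moment"])
E
```

```text
clock: 13.1
eef_pos: [479.5, 369.8, 205.5]
eef_rot: [1.092, -1.569, -2.185]
wrist_force: [0.1, 0.5, -0.5]
finger_gap: 9.4
finger_force: 60.0
[ 0.152  0.78   1.483  1.359  1.82  -0.722] [479.45776168 369.75438375 205.53939049] [ 0.11143261  0.47244136 -0.48056992] [-0.42367305 -0.31836646 -0.0255342 ]
```

```bash
python3 -m creep '0 0 0 0 0 0;0 0 0 0 0 0;0 0 0 0 0 0;0 0 0 0 0 0;0 0 0 0 0 0;0 0 0 0 0 0;0 0 0 0 0 0;0 0 0 0 0 0' .45
python3 - <<'E'
from h import *
s=manip.read_state();print(s["finger_gap"],s["wrist_force"])
c=shot("top","t4");d=shot("scene","s4");w=shot("wrist","w4")
cv2.imwrite("pics/st4.png",np.hstack([cv2.resize(c["color"][150:290,150:290],(400,400)),w["color"][::1,120:520]])[:,:,::-1])
P=cloud(c);I=c["color"];hsv=cv2.cvtColor(I,cv2.COLOR_RGB2HSV)
m=(hsv[...,0]>22)&(hsv[...,0]<48)&(hsv[...,1]>110)&(hsv[...,2]>50)&(P[...,2]>100)
T=P[m];T=T[np.hypot(T[:,0]-483,T[:,1]-353)<200]
for lo in range(100,500,40):
  k=(T[:,2]>=lo)&(T[:,2]<lo+40)
  if k.any(): print(lo,k.sum(),T[k].mean(0).round(),T[k].min(0).round(),T[k].max(0).round())
E
```

```text
clock: 14.1
eef_pos: [479.3, 369.7, 205.0]
eef_rot: [0.743, -1.569, -1.836]
wrist_force: [0.9, 0.0, -0.9]
finger_gap: 51.5
finger_force: 0.0
51.512501555646736 [ 0.93515124  0.01391062 -0.89792687]
100 22 [473. 376. 120.] [456. 365. 101.] [483. 405. 138.]
140 29 [456. 384. 161.] [443. 375. 141.] [469. 402. 179.]
180 108 [440. 396. 201.] [425. 264. 180.] [552. 420. 219.]
220 108 [437. 395. 239.] [409. 247. 220.] [578. 430. 260.]
260 102 [408. 416. 276.] [395. 392. 260.] [420. 438. 291.]
```

View pics/st4.png

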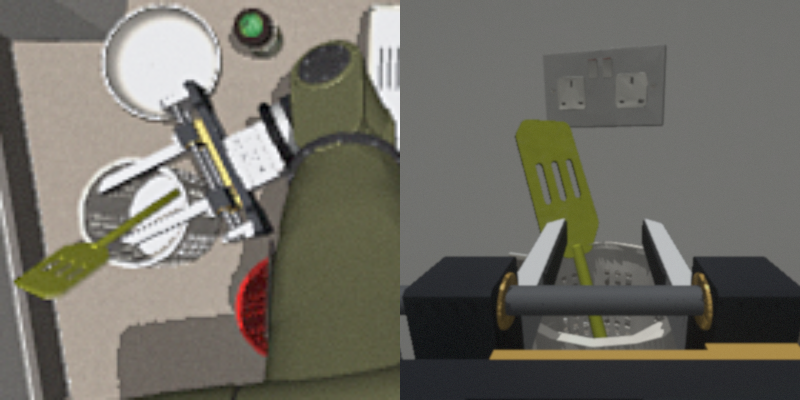

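The turner is in the pot, leaning at about 26° over the rim. Its blade end is near (395,425,290), its lower end is inside, and it is clear of the fingers. I'll back out and then measure the knob.

```bash
python3 -m creep '0 0 -.3 0 0 0;0 0 -.7 0 0 0;0 0 -.9 0 0 0;0 0 -.9 0 0 0;0 0 -.9 0 0 0;1 0 -.5 0 0 0;1 0 0 0 0 0;1 0 0 0 0 0;0 0 0 0 0 0'
python3 - <<'E'
from h import *
s=manip.read_state();print(s["joints"].round(3),s["eef_pos"])
A=R.from_euler("xyz",s["eef_rot"]).as_matrix();print(A.round(3))
c=shot("top","t5");P=cloud(c)
I=c["color"];hsv=cv2.cvtColor(I,cv2.COLOR_RGB2HSV)
m=(hsv[...,0]>22)&(hsv[...,0]<48)&(hsv[...,1]>110)&(hsv[...,2]>50)&(P[...,2]>40)
T=P[m];T=T[np.hypot(T[:,0]-483,T[:,1]-353)<140];i=T[:,2].argmax();print("turner top",T[i],"mean",T[T[:,2]>180].mean(0))
G=cv2.cvtColor(I,cv2.COLOR_RGB2GRAY)[203:228,400:427];k=(G<75).astype(np.uint8)
n,l,st,ce=cv2.connectedComponentsWithStats(k);j=1+st[1:,4].argmax();print(st[j],ce[j]+[400,203])
u,v=ce[j]+[400,203];print("knob",ray(c,u,v,15))
cv2.imwrite("pics/k5.png",np.hstack([cv2.resize(I[200:230,398:428],(400,400),interpolation=cv2.INTER_NEAREST),cv2.resize(c["color"][140:240,150:250],(400,400))])[:,:,::-1])
a=np.radians(-55)
go([535,-350,200],down(125))
E
```

```text
clock: 15.38
eef_pos: [556.8, 219.6, 327.5]
eef_rot: [1.839, -1.565, -2.932]
wrist_force: [-0.1, -0.1, 0.4]
finger_gap: 51.5
finger_force: 0.0
[-0.084  0.73   1.234  1.332  2.084 -0.463] [556.80351143 219.57625223 327.47592841]
[[-0.006  0.888 -0.46 ]
 [-0.001  0.46   0.888]
 [ 1.     0.006 -0.002]]
turner top [389.72328753 403.18132474 281.88256188] mean [415.91867123 398.9576269  233.45914949]
[ 6  6 11 12 68] [410.80882353 214.72058824]
knob [ 530.32181818 -345.95844829   15.        ]
shift [ -3.118  -7.034 -12.401] turn [ 0.034  -0.4991 -0.0326]
```

View pics/k5.png

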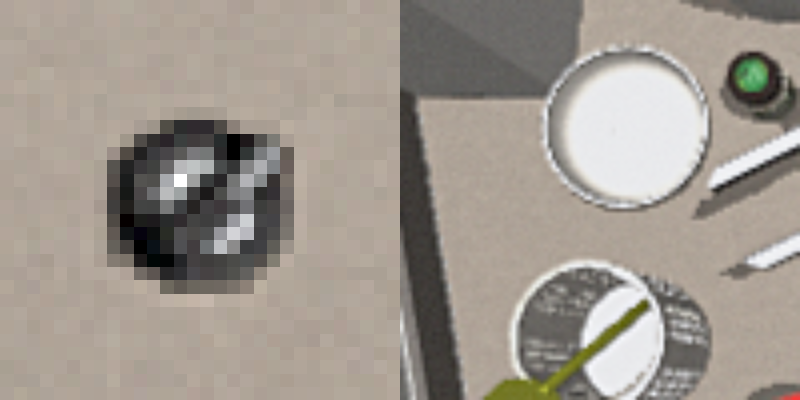

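The knob's skirt spans about (110–293, 120–293) in the crop, which puts it at roughly (529,-351). The bar runs lower-left to upper-right with its light end at the upper right. The turner stands in the upright pot. Next I'll fly to the knob.

```bash
python3 -m creep '0 0 0 .004 -.0555 -.0036;0 0 0 .004 -.0555 -.0036;0 0 0 .004 -.0555 -.0036;0 0 0 .004 -.0555 -.0036;0 0 0 .004 -.0555 -.0036;0 0 0 .004 -.0555 -.0036;0 0 0 .004 -.0555 -.0036;0 0 0 .004 -.0555 -.0036;0 0 0 .004 -.0555 -.0036;0 0 0 0 0 0'
python3 - <<'E'
from h import *
s=manip.read_state();print(s["joints"].round(3),s["eef_pos"])
print(ray(load("t5"),412.6,215,14)); go([529,-351,200],down(125)); go([529,-351,200],down(117))
E
```

```text
clock: 16.68
eef_pos: [555.7, 221.6, 323.9]
eef_rot: [-3.134, 0.0, 2.189]
wrist_force: [0.0, -0.5, -0.0]
finger_gap: 51.6
finger_force: 0.0
[ 0.319  0.363  1.169 -0.002  1.618 -0.299] [555.70091377 221.63844166 323.93838203]
[ 529.48024241 -352.48932073   14.        ]
shift [-11.279  -8.816   3.169] turn [-0.0025  0.      0.0023]
shift [-11.279  -8.816   3.169] turn [-0.0025  0.0002  0.0468]
```

```bash
python3 -m creep '-.4 -.3 .1 0 0 0;-.75 -.59 .21 0 0 0;-.75 -.59 .21 0 0 0;-.75 -.59 .21 0 0 0;-.75 -.59 .21 0 0 0;-.75 -.59 .21 0 0 0;-.75 -.59 .21 0 0 0;-.75 -.59 .21 0 0 0;-.75 -.59 .21 0 0 0;-.75 -.59 .21 0 0 0;-.75 -.59 .21 0 0 0;-.75 -.59 .21 0 0 0;-.75 -.59 .21 0 0 0;-.75 -.59 .21 0 0 0;-.75 -.59 .21 0 0 0;-.38 -.3 .11 0 0 0;0 0 0 0 0 0;0 0 0 0 0 0' .35
python3 - <<'E'
from h import *
s=manip.read_state();print(s["joints"].round(3),s["eef_pos"])
c=shot("wrist","w6");P=cloud(c);I=c["color"]
K=c["camera_matrix"];T=np.linalg.inv(c["T"]);
def proj(p): q=T[:3,:3]@np.array(p)+T[:3,3];return (K@(q/q[2]))[:2]
print("knob predicted px",proj([529,-352,20]), "tcp axis px",proj([*s["eef_pos"][:2],20]),"cam",c["T"][:3,3])
E
```

```text
clock: 18.92
eef_pos: [526.6, -352.3, 201.0]
eef_rot: [-3.136, -0.001, 2.186]
wrist_force: [0.9, -0.2, 0.7]
finger_gap: 60.9
finger_force: 0.0
[-0.645  0.494  1.263 -0.005  1.387 -1.259] [ 526.63151084 -352.33213238  200.95876198]
knob predicted px [326.49354519 179.9596892 ] tcp axis px [324.89309367 179.14616085] cam [ 486.79674434 -293.42048295  379.94645368]
```

View pics/w6.png

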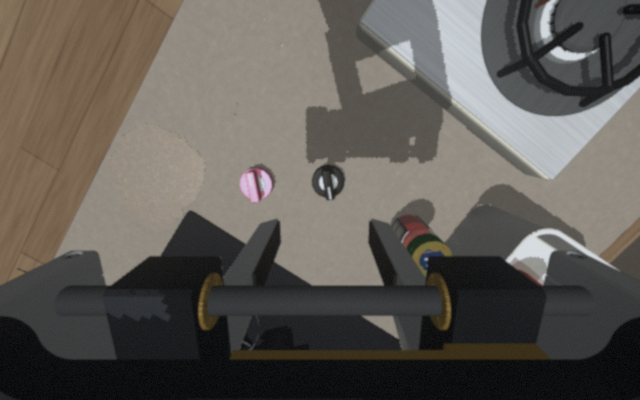

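The wrist view shows the black knob at (328,181), almost under the tool axis. Its bar runs nearly vertically in the image, with the white pointer end at about (330,197), on the tool -x side. I'll compute its exact angle next.

Run:
```python
from h import *
c=load("w6");P=cloud(c);I=c["color"];G=cv2.cvtColor(I,cv2.COLOR_RGB2GRAY)
v0,u0=150,295
k=(G[v0:215,u0:365]<105).astype(np.uint8);S=I[v0:215,u0:365].astype(int)
r=P[v0:215,u0:365]
f=(r[...,2]>8)
print("z>8 count",f.sum(),np.nanmax(r[...,2]))
q=r[f];(cx,cy),rr=cv2.minEnclosingCircle(q[:,:2].astype(np.float32));print("all",cx,cy,rr,q.mean(0))
b=r[r[...,2]>27];print("bar",len(b),b.mean(0));rect=cv2.minAreaRect(b[:,:2].astype(np.float32));print(rect)
u,s,vt=np.linalg.svd(b[:,:2]-b[:,:2].mean(0),full_matrices=False);print("bar az",np.degrees(np.arctan2(vt[0,1],vt[0,0])),s)
w=(S.min(2)>150)&f
vv,uu=np.nonzero(w);print(np.c_[uu+u0,vv+v0,S.min(2)[w],r[w].round()][:40])
cv2.imwrite("pics/k6.png",cv2.resize(I[v0:215,u0:365],None,fx=8,fy=8,interpolation=cv2.INTER_NEAREST)[:,:,::-1])
```

```text
z>8 count 854 35.59130127196801
all 532.5713500976562 -353.2582702636719 22.272005081176758 [ 531.66044196 -352.18265517   20.34573351]
bar 288 [ 531.90766043 -352.69596337   33.2416191 ]
((532.3256225585938, -353.32623291015625), (12.015717506408691, 40.55914306640625), 44.523555755615234)
bar az -45.401569079016944 [199.01151497  57.4545778 ]
[[ 321.  177.  158.  521. -354.   15.]
 [ 320.  178.  170.  521. -356.   14.]
 [ 321.  178.  185.  522. -355.   13.]
 [ 322.  178.  152.  523. -354.   14.]
 [ 334.  178.  165.  536. -345.   15.]
 [ 335.  178.  170.  537. -344.   14.]
 [ 320.  179.  192.  522. -357.   13.]
 [ 321.  179.  201.  523. -357.   12.]
 [ 322.  179.  168.  524. -355.   16.]
 [ 334.  179.  169.  537. -346.   16.]
 [ 335.  179.  183.  538. -345.   15.]
 [ 336.  179.  163.  539. -344.   15.]
 [ 319.  180.  159.  521. -359.   14.]
 [ 320.  180.  201.  523. -358.   14.]
 [ 321.  180.  206.  524. -357.   15.]
 [ 322.  180.  173.  525. -356.   15.]
 [ 334.  180.  169.  538. -347.   15.]
 [ 335.  180.  188.  539. -346.   14.]
 [ 336.  180.  174.  540. -346.   14.]
 [ 319.  181.  162.  522. -360.   13.]
 [ 320.  181.  205.  524. -360.   12.]
 [ 321.  181.  209.  524. -358.   14.]
 [ 322.  181.  175.  526. -358.   14.]
 [ 334.  181.  165.  539. -348.   15.]
 [ 335.  181.  184.  540. -347.   15.]
 [ 336.  181.  180.  541. -347.   14.]
 [ 319.  182.  164.  523. -361.   13.]
 [ 320.  182.  204.  524. -360.   15.]
 [ 321.  182.  211.  525. -359.   15.]
 [ 322.  182.  182.  526. -359.   14.]
 [ 334.  182.  159.  540. -349.   15.]
 [ 335.  182.  176.  541. -349.   15.]
 [ 336.  182.  176.  542. -348.   16.]
 [ 319.  183.  159.  524. -362.   13.]
 [ 320.  183.  205.  525. -361.   14.]
 [ 321.  183.  211.  526. -361.   14.]
 [ 322.  183.  190.  527. -360.   14.]
 [ 334.  183.  151.  540. -350.   15.]
 [ 335.  183.  166.  541. -350.   14.]
 [ 336.  183.  160.  542. -349.   16.]]
```

View pics/k6.png

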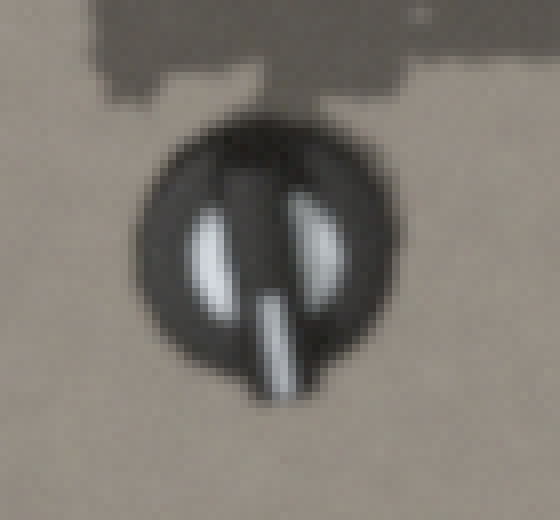

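```bash
python3 -m creep '0 0 0 -.0015 0 -.051;-.107 .084 .8 0 0 0;0 0 1 0 0 0;0 0 1 0 0 0;0 0 .8 0 0 0;0 0 .4 0 0 0;0 0 0 0 0 0;0 0 0 0 0 0'
python3 - <<'E'
from h import *
go([532,-353,17],down(134.5))
E
```

```text
clock: 19.98
eef_pos: [532.4, -354.0, 42.3]
eef_rot: [-3.141, 0.001, 2.346]
wrist_force: [0.7, -0.6, -0.7]
finger_gap: 61.4
finger_force: 0.0
shift [0.026 0.01  0.632] turn [-0.0002  0.0003 -0.0005]
```

```bash
python3 -m creep '.025 .01 .3 0 0 0;0 0 .2 0 0 0;0 0 .12 0 0 0;0 0 0 0 0 0'
python3 -m creep '0 0 0 0 0 0;0 0 0 0 0 0;0 0 0 0 0 0;0 0 0 0 0 0;0 0 0 0 0 0;0 0 0 0 0 0;0 0 0 0 0 0;0 0 0 0 0 0;0 0 0 0 0 0' 1 50
```

```text
clock: 20.48
eef_pos: [531.1, -352.7, 15.4]
eef_rot: [-3.14, -0.002, 2.346]
wrist_force: [0.1, -0.1, -0.3]
finger_gap: 60.8
finger_force: 0.0
clock: 21.6
eef_pos: [531.3, -352.8, 15.9]
eef_rot: [-3.14, -0.001, 2.346]
wrist_force: [-0.4, 0.4, 0.4]
finger_gap: 11.6
finger_force: 50.0
```

```bash
python3 -m creep '0 0 -.3 0 0 0;0 0 -1 0 0 0;0 0 -1 0 0 0;0 0 -1 0 0 0;0 0 -1 0 0 0;0 0 -1 0 0 0;0 0 -.2 0 0 -.0506;0 0 0 0 0 -.0506;0 0 0 0 0 -.0506;0 0 0 0 0 -.0506;0 0 0 0 0 -.0506;.14 .86 -.08 0 0 0;.14 .86 -.08 0 0 0;.14 .86 -.08 0 0 0;.14 .86 -.08 0 0 0;.14 .86 -.08 0 0 0;.14 .86 -.08 0 0 0;.14 .86 -.08 0 0 0;.14 .86 -.08 0 0 0;0 0 0 0 0 0'
python3 -m creep '0 0 0 0 0 0;0 0 0 0 0 0'
python3 - <<'E'
from h import *
s=manip.read_state();print(s["joints"].round(3),s["eef_pos"],s["eef_rot"],s["finger_gap"])
c=shot("wrist","w7");P=cloud(c);I=c["color"]
K=c["camera_matrix"];T=np.linalg.inv(c["T"])
def proj(p): q=T[:3,:3]@np.array(p)+T[:3,3];return (K@(q/q[2]))[:2]
for p in([488,-77,81.5],[488,-77,62],s["eef_pos"]): print(proj(p))
u,v=proj([488,-77,62]).astype(int)
A=cv2.resize(I[v-40:v+40,u-40:u+40],(400,400),interpolation=cv2.INTER_CUBIC)
u,v=proj(s["eef_pos"]).astype(int);print(u,v)
B=cv2.resize(I[v-60:v+60,u-60:u+60],(400,400),interpolation=cv2.INTER_CUBIC)
cv2.imwrite("pics/k7.png",np.hstack([A,B])[:,:,::-1])
E
```

```text
clock: 24.1
eef_pos: [487.0, -76.0, 262.8]
eef_rot: [-3.141, 0.0, -3.14]
wrist_force: [0.3, -0.1, -0.8]
finger_gap: 11.5
finger_force: 50.0
clock: 24.35
eef_pos: [487.2, -78.3, 261.5]
eef_rot: [-3.141, -0.002, 3.14]
wrist_force: [0.3, 1.4, 0.2]
finger_gap: 11.5
finger_force: 50.0
[-2.330e-01  1.340e-01  1.592e+00 -1.000e-03  1.417e+00 -1.802e+00] [487.16586399 -78.26276771 261.51175329] [-3.14145807e+00 -1.60552567e-03  3.13964400e+00] 11.470888105250506
[325.78053161 180.42118552]
[325.711555   177.67126958]
[325.23760238 230.3357265 ]
325 230
```

View pics/k7.png

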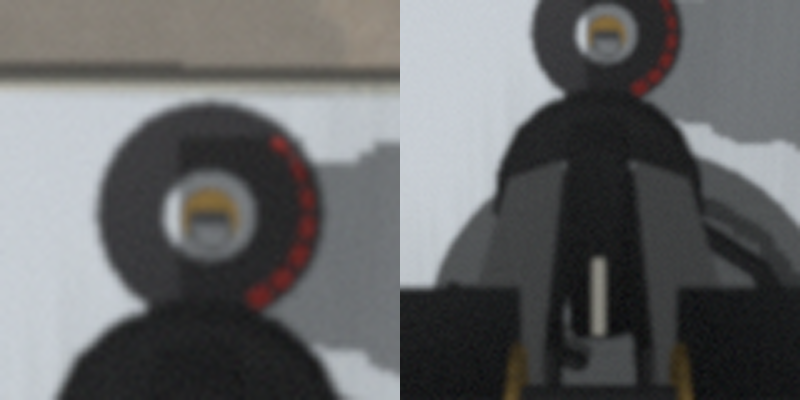

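The crops show the held knob, with its white pointer facing the rear of the cooker. The bezel is centred near (209,212) in the left crop, with the D spindle in its middle. I'll measure the offset of spindle and knob using the same camera.

Run:
```python
from h import *
from scipy.optimize import least_squares
s=manip.read_state();c=load("w7");P=cloud(c);I=c["color"];G=cv2.cvtColor(I,cv2.COLOR_RGB2GRAY)
r=P[150:215,290:365];q=r.reshape(-1,3)
near=np.hypot(q[:,0]-488,q[:,1]+77)<14
t=q[near&(q[:,2]>76)&(q[:,2]<90)];print("tip",len(t),t.mean(0),t.min(0),t.max(0),cv2.minEnclosingCircle(t[:,:2].astype(np.float32)))
# bezel: dark annulus by hough
g=cv2.resize(G[135:220,280:372],None,fx=8,fy=8,interpolation=cv2.INTER_CUBIC)
h=cv2.HoughCircles(cv2.GaussianBlur(g,(9,9),2),cv2.HOUGH_GRADIENT,1,50,param1=80,param2=20,minRadius=60,maxRadius=200)
print(h[0][:3])
for x,y,rr in h[0][:3]:
    u,v=280+(x+.5)/8-.5,135+(y+.5)/8-.5;print((u,v,rr/8),[ray(c,u,v,z).round(1) for z in(60,64,70,81.5)])
# held knob: skirt points at heights
k=P[195:300,270:380].reshape(-1,3);k=k[(k[:,2]>255)&(k[:,2]<290)&(np.hypot(k[:,0]-487,k[:,1]+78)<26)]
for lo in range(250,290,5):
    e=k[(k[:,2]>=lo)&(k[:,2]<lo+5)]
    if len(e): print(lo,len(e),e.mean(0).round(1),e.min(0).round(1),e.max(0).round(1))
hs=cv2.cvtColor(I,cv2.COLOR_RGB2HSV)
w=(G[240:275,300:350]>130);vv,uu=np.nonzero(w);print("white ptr",[ (uu+300).min(),(uu+300).max(),(vv+240).min(),(vv+240).max()])
cl=P[240:275,300:350][w];print(np.nanmedian(cl,0),np.nanmin(cl,0),np.nanmax(cl,0))
```

```text
tip 49 [491.40065369 -75.28737481  80.20099545] [488.38139003 -80.70562271  76.40762772] [496.19211441 -69.99417841  82.35009901] ((491.2427978515625, -75.3427963256836), 5.792290687561035)
[[362.5 365.5 163.2]]
(np.float32(324.875), np.float32(180.25), np.float32(20.4)) [array([492.1, -78.2,  60. ]), array([491.3, -78.2,  64. ]), array([490.1, -78.2,  70. ]), array([487.8, -78.2,  81.5])]
255 640 [474.9 -78.7 258.7] [ 466.2 -101.2  255.1] [490.9 -57.3 260. ]
260 120 [474.9 -78.6 261.4] [467.2 -98.5 260. ] [488.  -58.3 265. ]
265 107 [474.9 -78.9 267.8] [467.8 -96.1 265.1] [480.  -61.3 270. ]
270 138 [475.4 -78.2 272.7] [467.9 -96.3 270.2] [479.9 -61.1 275. ]
275 1130 [486.  -78.9 278.7] [467.8 -96.5 275.1] [508.5 -61.  280. ]
280 221 [482.2 -78.5 281.9] [470.2 -96.2 280. ] [506.4 -61.2 285. ]
285 160 [480.8 -78.7 287.2] [477.8 -96.4 285. ] [495.7 -60.9 290. ]
white ptr [np.int64(324), np.int64(324), np.int64(249), np.int64(268)]
[499.22779569 -79.11495384 279.41822073] [493.0370758  -79.12495452 278.69623198] [505.92602762 -79.10584295 280.71550792]
```

```bash
python3 -m creep '0 -.3 .5 0 0 0;0 -.3 .9 0 0 0;0 -.3 .9 0 0 0;0 -.3 .9 0 0 0;0 -.3 .59 0 0 0;0 0 0 0 0 0;0 0 0 0 0 0;0 0 0 0 0 0'
cat > m.py <<'E'
from h import *
s=manip.read_state();print(s["joints"].round(4),s["eef_pos"],s["eef_rot"])
c=shot("wrist","w8");P=cloud(c);I=c["color"];G=cv2.cvtColor(I,cv2.COLOR_RGB2GRAY)
q=P.reshape(-1,3);tcp=s["eef_pos"]
d=np.hypot(q[:,0]-490,q[:,1]+76)
t=q[(d<9)&(q[:,2]>79.5)&(q[:,2]<84)];print("tip",len(t),t.mean(0),np.percentile(t,[1,99],axis=0))
t=q[(d<10)&(q[:,2]>66)&(q[:,2]<84)];print("shaft",len(t),np.percentile(t,[1,99],axis=0))
dk=np.hypot(q[:,0]-tcp[0],q[:,1]-tcp[1])
zk=tcp[2]-15.9
b=q[(dk<24)&(q[:,2]>zk+31)&(q[:,2]<zk+37)&(abs(q[:,1]-tcp[1])<6.5)];print("bar",len(b),np.percentile(b,[1,50,99],axis=0))
k=q[(dk<26)&(q[:,2]>zk+8)&(q[:,2]<zk+17)];print("skirt",len(k),np.percentile(k,[.5,50,99.5],axis=0))
K=c["camera_matrix"];T=np.linalg.inv(c["T"])
def proj(p): a=T[:3,:3]@np.array(p)+T[:3,3];return (K@(a/a[2]))[:2]
print(proj([490,-76,81.5]),proj(tcp))
u,v=proj([490,-76,75]).astype(int);v0,u0=v-45,u-60
A=cv2.resize(I[v0:v0+90,u0:u0+120],(800,600),interpolation=cv2.INTER_CUBIC);print("crop",u0,v0,800/120)
cv2.imwrite("pics/k8.png",A[:,:,::-1])
E
python3 m.py
```

```text
clock: 25.4
eef_pos: [487.4, -137.4, 111.1]
eef_rot: [-3.141, 0.0, 3.141]
wrist_force: [-0.7, -0.5, -1.0]
finger_gap: 11.5
finger_force: 50.0
[-3.4680e-01  3.0560e-01  1.7482e+00 -6.0000e-04  1.0874e+00 -1.9166e+00] [ 487.362569   -137.40682217  111.05050608] [-3.14092946e+00  1.80124313e-04  3.14085086e+00]
tip 105 [491.94797383 -75.8811824   80.8266962 ] [[488.66863676 -80.84717293  79.58204456]
 [495.85526761 -70.49170556  82.19007089]]
shaft 206 [[488.3136794  -81.48753141  66.24700636]
 [495.8211044  -69.76546282  82.110527  ]]
bar 1088 [[ 468.41884629 -143.82304458  126.44358759]
 [ 486.70126392 -138.22175557  128.6322372 ]
 [ 507.66928032 -132.36816049  130.3752252 ]]
skirt 758 [[ 466.54102935 -159.35099671  103.49387269]
 [ 474.76957967 -137.91672914  108.55368244]
 [ 490.19031481 -116.51665675  111.22386029]]
[402.1059992  219.61583263] [325.23270143 230.32190575]
crop 339 171 6.666666666666667
```

View pics/k8.png

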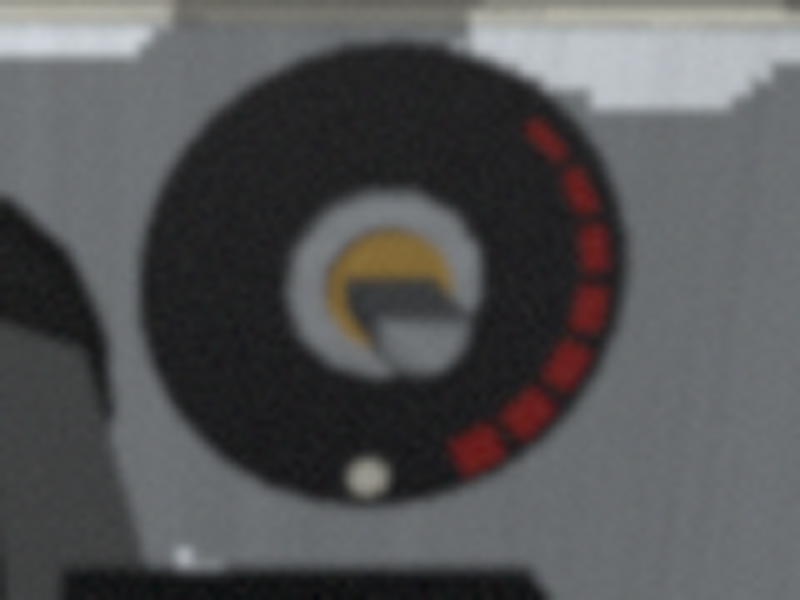

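The crop shows the spindle's D face with its flat towards the front (chord centre about (422,317), axis about (421,333)) and the off dot at the rear at (367,478). Relative to the held knob in the same camera, the spindle is +2.55 mm in x and +62.1 mm in y. I'll move over it.

```bash
python3 -m creep '-.021 .4 0 0 0 0;-.021 .5 0 0 0 0;-.022 .45 0 0 0 0;0 .2025 0 0 0 0;0 0 0 0 0 0;0 0 0 0 0 0;0 0 0 0 0 0'
python3 - <<'E'
from h import *
import time
go([489.9,-75.3,99],down(180)); print(manip.read_state()["eef_pos"])
E
```

```text
clock: 26.32
eef_pos: [489.5, -75.8, 109.9]
eef_rot: [-3.141, -0.001, 3.14]
wrist_force: [-0.2, -0.1, -0.2]
finger_gap: 11.9
finger_force: 50.0
shift [-0.011  0.014  0.273] turn [-0.     -0.0005 -0.0005]
[489.47621393 -75.83978054 109.91113803]
```

```bash
python3 -m creep '-.005 .006 .15 0 0 0;0 0 .12 0 0 0;0 0 0 0 0 0;0 0 0 0 0 0'
python3 -m creep '0 0 .04 0 0 0;0 0 .04 0 0 0;0 0 .04 0 0 0;0 0 0 0 0 0'
```

```text
clock: 26.82
eef_pos: [489.7, -75.2, 99.1]
eef_rot: [-3.142, -0.001, 3.141]
wrist_force: [-0.5, 0.6, -0.2]
finger_gap: 11.7
finger_force: 50.0
clock: 27.32
eef_pos: [489.6, -75.2, 94.2]
eef_rot: [-3.142, -0.002, 3.141]
wrist_force: [0.8, 0.7, -0.1]
finger_gap: 11.6
finger_force: 50.0
```

```bash
python3 -m creep '0 0 .05 0 0 0;0 0 .05 0 0 0;0 0 .05 0 0 0;0 0 0 0 0 0'
python3 -m creep '0 0 .04 0 0 0;0 0 .03 0 0 0;0 0 .03 0 0 0;0 0 0 0 0 0'
```

```text
clock: 27.82
eef_pos: [489.6, -75.2, 88.1]
eef_rot: [3.142, -0.002, 3.141]
wrist_force: [0.1, -0.3, -0.5]
finger_gap: 11.3
finger_force: 50.0
clock: 28.32
eef_pos: [489.6, -75.2, 84.2]
eef_rot: [3.142, -0.002, 3.141]
wrist_force: [0.5, 0.1, -0.6]
finger_gap: 11.5
finger_force: 50.0
```

```bash
python3 -m creep '0 0 .025 0 0 0;0 0 .025 0 0 0;0 0 0 0 0 0;0 0 0 0 0 0'
python3 -m creep '0 0 .03 0 0 0;0 0 .03 0 0 0;0 0 .03 0 0 0;0 0 0 0 0 0'
```

```text
clock: 28.82
eef_pos: [489.7, -75.2, 82.5]
eef_rot: [-3.141, -0.001, 3.141]
wrist_force: [-1.3, 0.7, 4.5]
finger_gap: 11.7
finger_force: 50.0
clock: 29.32
eef_pos: [489.8, -75.2, 78.9]
eef_rot: [-3.141, -0.001, 3.141]
wrist_force: [-1.6, 0.4, 7.3]
finger_gap: 11.5
finger_force: 50.0
```

The spring response matches the data: 4.5 N at first contact, then 7.3 N at about 4 mm. I'll press on to the stop.

```bash
python3 -m creep '0 0 .03 0 0 0;0 0 .03 0 0 0;0 0 0 0 0 0;0 0 0 0 0 0'
python3 -m creep '0 0 .015 0 0 0;0 0 0 0 0 0;0 0 0 0 0 0'
```

```text
clock: 29.82
eef_pos: [489.9, -75.2, 77.5]
eef_rot: [-3.141, -0.0, 3.141]
wrist_force: [-6.7, 2.3, 19.8]
finger_gap: 11.8
finger_force: 50.0
clock: 30.2
eef_pos: [490.0, -75.3, 77.3]
eef_rot: [-3.141, -0.0, 3.141]
wrist_force: [-9.0, 3.2, 25.8]
finger_gap: 11.5
finger_force: 50.0
```

Run:
```python
from h import *
c=shot("top","t9");P=cloud(c);I=c["color"];hsv=cv2.cvtColor(I,cv2.COLOR_RGB2HSV)
m=(hsv[...,0]>22)&(hsv[...,0]<48)&(hsv[...,1]>110)&(hsv[...,2]>50)&(P[...,2]>40)
T=P[m];T=T[np.hypot(T[:,0]-483,T[:,1]-353)<170]
for lo in range(40,320,40):
  k=(T[:,2]>=lo)&(T[:,2]<lo+40)
  if k.any(): print(lo,k.sum(),T[k].mean(0).round(),T[k].max(0).round())
q=P[195:255,165:240].reshape(-1,3);q=q[(q[:,2]>165)&(q[:,2]<186)];print(cv2.minEnclosingCircle(q[:,:2].astype(np.float32)),q[:,2].mean())
s=manip.read_state();print(s["eef_pos"],s["wrist_force"])
```

```text
40 20 [492. 372.  60.] [512. 502.  78.]
80 21 [479. 370. 102.] [490. 402. 118.]
120 27 [460. 378. 144.] [473. 401. 160.]
160 93 [438. 388. 186.] [453. 410. 199.]
200 131 [424. 395. 218.] [446. 418. 239.]
240 174 [403. 405. 261.] [425. 428. 280.]
280 6 [395. 412. 282.] [401. 421. 283.]
((456.1219177246094, 318.5399169921875), 103.30303192138672) 177.14113892516542
[490.00314282 -75.23313818  77.33696878] [-8.44061018  1.95595556 25.68101659]
```

```bash
python3 -c "
from cell import manip
print(manip.sign_off())"
```

```text
the job is handed in; nothing more can be done
None
```

I handed the job in at about 30 s; no verdict came back. The turner stands handle down in the upright steel pot, and the knob is home on the spindle with its pointer to the off dot, held pressed to the stop at about 26 N.

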